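Set up and load the resistor rig

ROBOT

A 6-joint arm with a two-finger parallel gripper is mounted at the origin on the work surface. World frame = base frame: x ahead of the robot, y to its left, z up, the work surface at z = 0. Lengths are in m, angles in rad, forces in N, time in s.
With the tool pointing down it reaches from about 0.325 to 0.775 m from the base axis. Payload 5.5 kg.
Tool frame: the origin (TCP) lies midway between the tips of the shut fingers; the grasp point (between the pads) lies 19 mm behind it (manip.grip_depth is the distance from the TCP to the grasp point, in m); z points along the fingers, y is the line along which they close (so a half turn about z gives the same grasp; the last joint's range is limited). The gripper opens to 85 mm and grips with 20 to 120 N. Pads are 22 mm wide; open, the fingers measure 114 mm over their backs; the gripper's body (76 mm by 85 mm) begins 54 mm behind the grasp point. The pads swing forward as they close: fully open they stand 13 mm farther back than shut.
Start: joints at [-1.375, 0.091, 1.231, -0, 1.82, -0.057], TCP at [0.15, -0.581, 0.231] pointing down, gripper open.
Joint ranges: [-2.87, 2.87], [-0.86, 2.18], [0.17, 2.46], [-1.51, 4.65], [0.06, 2.69], [-2.65, 2.65]. Speed limits (rad/s): [2.57, 2.57, 3.01, 3.14, 3.14, 3.14].

INTERFACE

Orientations are given as a unit quaternion [w, x, y, z].
In Python, from workcell import manip, fingers, inverse_kinematics, monitor, capture, job_done gives the robot as it stands. Calls block until the motion is done:
- manip.movep(position, orientation): joint-space move of the TCP to a pose.
- manip.servo_line(position, attitude=None, velocity=0.15): straight line of the TCP; attitude=None keeps the orientation; velocity is the mean speed in m/s.
- manip.goto_joints(angles): joint-space move.
- fingers.move_gripper(opening, effort=None): finger opening in m; effort is the grip in N (None keeps the last); returns when the fingers have stopped.
- manip.hold(seconds).
- inverse_kinematics(position, orientation): joint angles nearest the present ones, or None.
- monitor.get_state(): the state.
- capture(name): name is "scene" or "top" or "wrist"; returns a dict with "image" (420x560x3 uint8, blue, green, red), "mtx" (3x3 intrinsics, pixels), "R" (3x3) and "t" (3): a world point X has camera coordinates R X + t. Camera axes: x right, y down, z forward; pixel columns grow to the right and rows downward; lengths in m; the calibration is good to about 2 mm. A picture is of the moment at which its call begins. There is no depth.
A pose or a line that the arm cannot do raises manip.PlanningError and nothing moves.
- job_done(): hands the job in; it is judged then, once.
The state is a dict: "t": time; "q": joint angles; "joint_velocities": joint speeds; "joint_torque": joint torques, N m; "ee_pos": TCP position; "orientation": TCP orientation; "force": force on the tool from outside, world axes, zero at the start; "ft_torque": the same for the moment, N m; "grip_width": finger opening in m; "grasp_force": force on a finger pad.
Only numpy, scipy, OpenCV 4.12 (cv2) and the standard library are available. Lean on these libraries where they do the work, as an engineer would, in place of code of your own. Each camera call takes 0.05 s, during which the arm holds its last target. There are 200 camera calls.

TASK

Set up the resistor load rig: free the carriage's orange clamp lever, slide the carriage until its red pointer stands at the orange mark, and clamp it again with the lever fully home. Then lay every green resistor on the bench across the two notched bars, each one level with its tube down in a slot of both bars, and last throw the feed lever into the notch with the green tag. Leave the two glass tubes standing, and them, the battery cell and the can where they are.

Things in the scene. Friction and masses are not known exactly. Their poses are not given: they have to be found in the camera images.
- rig: Fixed resistor load rig, grey base plate 12 mm thick reaching from rig x -90 to +150 and y -165 to +165 mm. Origin: at the plate's underside, on the table. Rig +x points roughly away from the robot. Two parallel notched bars along rig y carry the resistors: the fixed one at rig x = -50 mm, the movable one on the blue carriage, beyond it in +x. Seated resistors lie along rig x.
- fixed_bar (a point): Middle of the fixed notched bar at slot-floor height (rig x = -50, y = 0, z = 46 mm). Both bars: 12 mm thick in x, 195 mm long in y, four open-topped slots 25 mm wide at rig y = -75, -25, +25, +75 mm, copper floors at z = 46, teeth up to z = 60 mm.
- movable_bar (a point): The same point of the movable bar. A resistor with its green tube in a slot of both bars (same y) has its axis at z = 56 mm. Its white end blocks are wider than the slots and must hang outside the two bars, so put its middle midway between the bars.
- carriage (a joint): Carriage slide, m: 0 = furthest from the robot (movable bar at rig x = +80 mm), grows to 0.085 as it slides along rig -x towards the fixed bar. Unclamped it drags with about 5 N and stays where left; clamped it stands fast (tens of N).
- handle (a point): Black upright round grip on the carriage's -y end, 16 mm across, from z = 50 to 95 mm; this point is on its axis at z = 80 mm. It is 12 mm further in rig +x than the movable bar.
- pointer (a point): Tip of the red pointer (4 mm wide) on the carriage's -y end, in line with the middle of the movable bar, read against the mark on the white scale (point at rig y = -150 mm, z = 17 mm).
- mark: Orange set mark (3 mm wide line across the scale, with a broader foot) lying on the white scale of the rig at rig y = -150 mm; its axes are parallel to the rig's. Only its x along the rig changes. The carriage is at the mark when the pointer has the same rig x as this origin.
- clamp (a joint): Clamp lever on the carriage's +y end, rad: 0 = clamped (arm swung inward, 0.6 rad towards rig -y from rig +x), 1.2 = fully free (0.6 rad towards rig +y); turns counter-clockwise seen from above to free. End stops at both ends; grips firmly only near 0 and has let go beyond about 0.5. Stiff (about 2 N at its knob), stays where left; moves with the carriage.
- clamp_knob (a point): Upright orange round knob at the end of the orange clamp arm, 16 mm across, from z = 59 to 101 mm, 60 mm from the lever's vertical pivot; this point is on its axis at z = 88 mm.
- clamp_pivot (a point): Vertical pivot of the clamp lever, on the carriage, z = 53 mm (12 mm further in rig +x than the movable bar, rig y = +118 mm).
- selector: Fixed grey feed selector box, 190 (x) x 70 (y) x 50 mm high. Origin: centre of its underside. The lever swings in its x-z plane about a horizontal pivot 50 mm above the origin.
- feed (a joint): Feed lever angle, rad: 0 = upright, positive = leaning to selector +x. Four sprung detent notches at -0.48 (parked, at the start), -0.16, 0.16 and 0.48; a push of 1 to 3 N at the ball carries it over the bump between two notches and it clicks into the nearest notch when let go. Push the ball: squeezed hard it cannot turn between the fingers.
- feed_tip (a point): Centre of the black ball, 22 mm across, at the end of the feed lever, 95 mm from the pivot (145 mm above the table when upright). Shaft below it 8 mm thick.
- tag_green: Green tag plate 16 x 20 x 4 mm on top of the selector box, beside one of the notches (which one varies; red and yellow tags mark the two others). Axes parallel to the selector's. The lever is in the green notch when the ball's x along the selector is that of the tag.
- tube1: Bystander: glass tube on a brown base, upright, 48 mm across, 92 mm tall.
- tube2: Bystander: second such glass tube.
- battery: Bystander: upright battery cell, 33 mm across, 52 mm tall.
- spool: Bystander: small can, 56 mm across, 70 mm tall.
- res1: Green tubular power resistor, 140 mm long (x axis), 110 g: green tube 20 mm across, with a square white ceramic end block 26 x 26 x 12 mm at each end (116 mm between the blocks). Origin at its centre, 13 mm above the table when lying there. Two to four of the four are on the bench.
- res2: Green tubular power resistor, 140 mm long (x axis), 110 g: green tube 20 mm across, with a square white ceramic end block 26 x 26 x 12 mm at each end (116 mm between the blocks). Origin at its centre, 13 mm above the table when lying there. Two to four of the four are on the bench.
- res3: Green tubular power resistor, 140 mm long (x axis), 110 g: green tube 20 mm across, with a square white ceramic end block 26 x 26 x 12 mm at each end (116 mm between the blocks). Origin at its centre, 13 mm above the table when lying there. Two to four of the four are on the bench.
- res4: Green tubular power resistor, 140 mm long (x axis), 110 g: green tube 20 mm across, with a square white ceramic end block 26 x 26 x 12 mm at each end (116 mm between the blocks). Origin at its centre, 13 mm above the table when lying there. Two to four of the four are on the bench.
There are look-alikes about, which are no part of the job. What is shaped like the res4 but blue or purple is not meant. What is shaped like the res3 but blue is not meant.

How it is judged:
By the outcome, as a careful person would: the job done as asked, in the order asked, and still so for the second after the job is handed in, with the robot touching nothing.
Of res1, res2, res3, res4 only 2 to 4 are there at a start; the rules pass over those that are not, and their reading is None.
At some moment in a run one of res1, res2, res3, res4 may be knocked a few centimetres aside while the robot is not near it.
Once in a run the grip may slacken for a moment while it holds something.
It also fails if it takes over 210 s, if anything falls off the work surface, if the arm or the gripper's body presses on something with over 40 N, if the wrist force passes 120 N, or if a joint passes its speed limit or range.

## Working session

There is one attempt and no reset: what is moved stays moved. The work goes in short steps, each a Python script; the robot and the scene stay as the last script left them, time stands still between calls to the robot, and variables do not carry over. Pictures are saved under pics/ and viewed, at most 14 in all, crops included, and the job is handed in when it is done.

```bash
ls; mkdir -p pics; python3 - <<'E'
from workcell import *
import cv2
for n in ("scene","top"):
    c=capture(n); cv2.imwrite(f"pics/{n}0.png",cv2.resize(c["image"],(800,600),interpolation=cv2.INTER_CUBIC)); print(n,c["mtx"].tolist(),c["R"].tolist(),c["t"].tolist())
print(monitor.get_state(), manip.grip_depth)
E
```

```text
pics
scene [[436.10273262533565, 0.0, 281.8234269521113], [0.0, 436.10273262533565, 211.7225569595613], [0.0, 0.0, 1.0]] [[0.3573176294751363, 0.9336665299692332, -0.024308897167089123], [0.5609385822359716, -0.23533807153845226, -0.7937026515286822], [-0.7467744094606937, 0.26996815163973187, -0.6078200214494905]] [-0.14506038911785638, -0.20982573327437992, 1.5774638026877696]
top [[460.2689155472635, 0.0, 290.2945692479154], [0.0, 460.2689155472635, 202.57244849430515], [0.0, 0.0, 1.0]] [[-0.015094065148617377, -0.9998139583917478, 0.012009071667459598], [-0.9985886500017195, 0.014461747239079387, -0.05110348280241531], [0.050920303269256666, -0.01276348196292325, -0.99862115751828]] [-0.027910180519306563, 0.4876110189545818, 1.5829087747210473]
{'t': 0.1, 'q': array([-1.37470786e+00,  9.17983746e-02,  1.23178216e+00, -5.36294000e-06,
        1.81980231e+00, -5.67224418e-02]), 'joint_velocities': array([ 0.00048713, -0.00072708, -0.00267119, -0.00056952, -0.00101886,
        0.0001642 ]), 'joint_torque': array([ 2.97414634e-03, -4.60216784e+01, -4.19218647e+01, -1.20884710e-06,
        1.05464214e-02,  3.73268509e-07]), 'ee_pos': array([ 0.15000921, -0.58067938,  0.23024565]), 'orientation': array([-8.92744043e-04,  9.92021149e-01,  1.26068392e-01, -6.49156602e-05]), 'force': array([-0.4078057 ,  0.265156  ,  0.32004034]), 'ft_torque': array([ 0.01296664, -0.041643  ,  0.00020616]), 'grasp_force': 0.0, 'grip_width': 0.08520871773805595} 0.0187
```

View pics/top0.png

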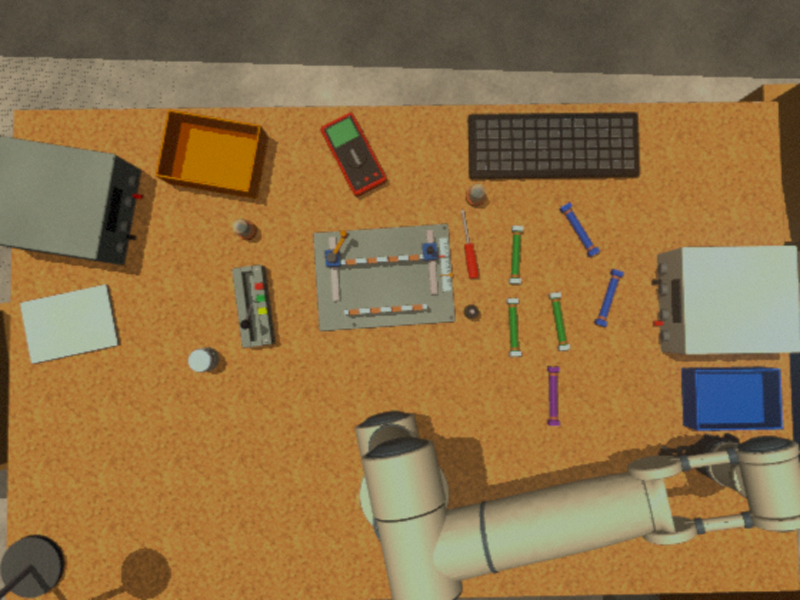

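View pics/scene0.png

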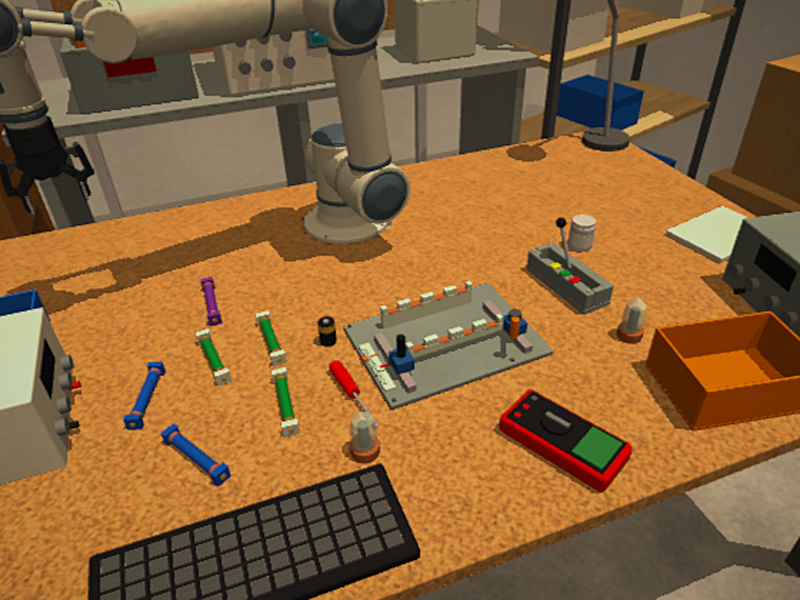

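Top view (800×600): three green resistors near (516,254), (514,327), (559,321). The rig plate corners are about (314,233), (446,225), (453,320), (320,330), with the clamp at (344,236), the handle at (430,252), and the selector at (253,307). The scene view agrees on all of these. I'll get coarse positions and then use the wrist camera.

```bash
cat > h.py <<'E'
from workcell import manip, fingers, inverse_kinematics, monitor, capture, job_done
import numpy as np, cv2
from scipy.spatial.transform import Rotation as Ro
def bp(c,u,v,z=0.):
    d=c["R"].T@np.linalg.solve(c["mtx"],[u,v,1.]); o=-c["R"].T@c["t"]
    return o+d*(z-o[2])/d[2]
def pj(c,X):
    p=c["mtx"]@(c["R"]@np.asarray(X,float)+c["t"]); return p[:2]/p[2]
def down(yaw):
    """tool down, tool y (closing line) at angle yaw from world y; yaw taken as given"""
    q=(Ro.from_euler('z',yaw)*Ro.from_quat([1,0,0,0])).as_quat(); return [q[3],q[0],q[1],q[2]]
def save(c,name,box=None):
    im=c["image"]
    if box: im=im[box[1]:box[3],box[0]:box[2]]
    s=min(800/im.shape[1],600/im.shape[0]); cv2.imwrite(f"pics/{name}.png",cv2.resize(im,None,fx=s,fy=s,interpolation=cv2.INTER_CUBIC)); return s
def st():
    s=monitor.get_state(); print("t %.1f"%s["t"],np.round(s["ee_pos"],4),"F",np.round(s["force"],1),"w %.4f g %.1f"%(s["grip_width"],s["grasp_force"])); return s
E
python3 - <<'E'
from h import *
c=capture("top")
for n,u,v,z in [("c+-",446,225,.012),("c++",314,233,.012),("c-+",320,330,.012),("c--",453,320,.012),("r1",516,254,.013),("r2",514,327,.013),("r3",559,321,.013),("ball",244,324,.13),("sel",253,307,.05),("t1",477,187,.09),("t2",240,226,.09),("bat",472,311,.052),("spool",203,360,.07)]:
    print(n,np.round(bp(c,u*.7,v*.7,z),3))
manip.movep([0.43,-0.15,0.40],down(0))
st(); c=capture("wrist"); save(c,"w1"); print(c["R"].tolist(),(-c["R"].T@c["t"]).tolist())
np.save("w1.npy",c,allow_pickle=True)
E
```

```text
c+- [ 0.643 -0.114  0.012]
c++ [0.628 0.208 0.012]
c-+ [0.392 0.195 0.012]
c-- [ 0.412 -0.127  0.012]
r1 [ 0.57  -0.283  0.013]
r2 [ 0.392 -0.274  0.013]
r3 [ 0.405 -0.384  0.013]
ball [0.409 0.349 0.13 ]
sel [0.449 0.348 0.05 ]
t1 [ 0.72  -0.183  0.09 ]
t2 [0.636 0.368 0.09 ]
bat [ 0.432 -0.169  0.052]
spool [0.327 0.459 0.07 ]
t 2.1 [ 0.43   -0.1506  0.3994] F [-0.2 -0.5  1.2] w 0.0851 g 0.0
[[-0.001842022662028928, -0.9999982890202195, -0.00017002690506459476], [-0.9470846315658482, 0.0016899790933716777, 0.3209795081036289], [-0.3209786715722655, 0.0007522813967131629, -0.9470861241029804]] [0.5134156979539068, -0.1503698877844306, 0.5427643062596939]
```

View pics/w1.png

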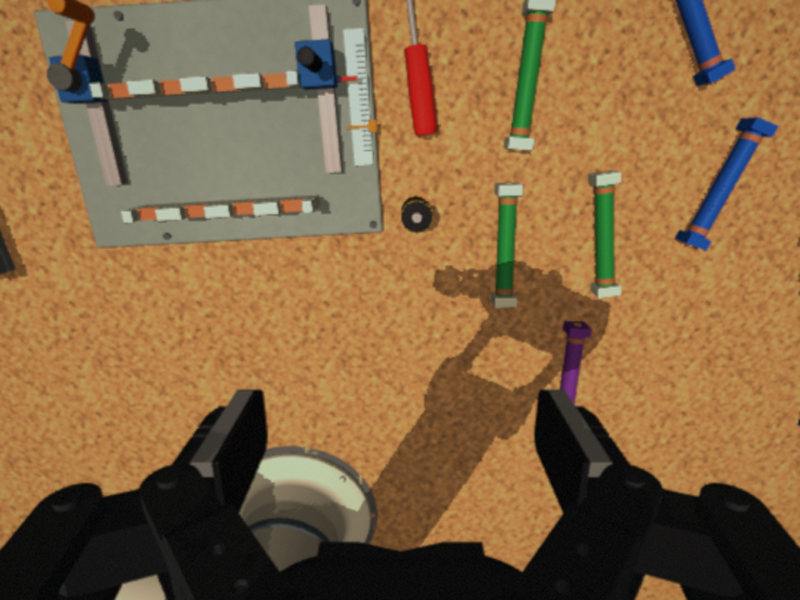

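Wrist view: the pointer is near (347,79) and the orange mark near (362,126). The camera sits 83 mm ahead of the tool, tilted back. I'll centre it on the rig and then the selector.

```bash
python3 - <<'E'
from h import *
manip.movep([0.60,0.035,0.36],down(0))
c=capture("wrist"); save(c,"w2"); np.save("w2.npy",c,allow_pickle=True)
manip.movep([0.53,0.33,0.33],down(0))
c=capture("wrist"); save(c,"w3"); np.save("w3.npy",c,allow_pickle=True);st()
E
```

```text
t 4.4 [0.5308 0.3285 0.3305] F [-0.1  0.6 -0.1] w 0.0855 g 0.0
```

View pics/w2.png

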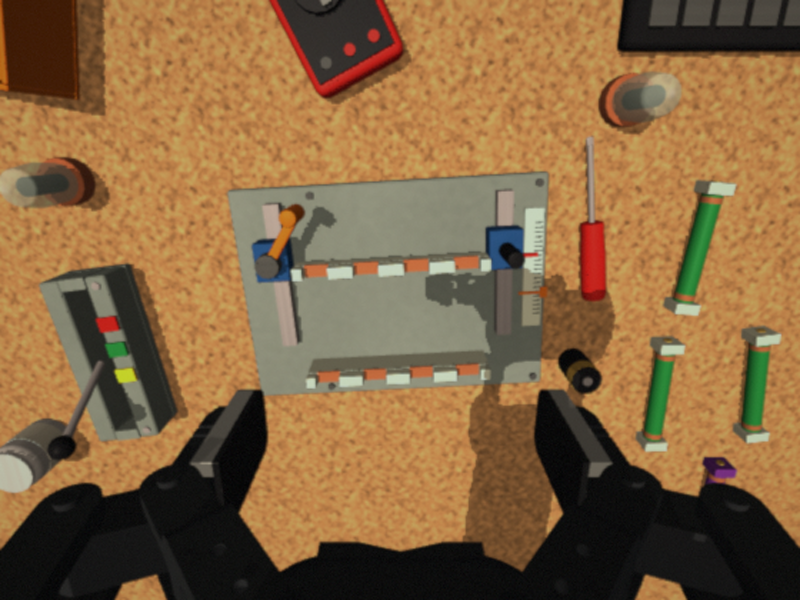

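View pics/w3.png

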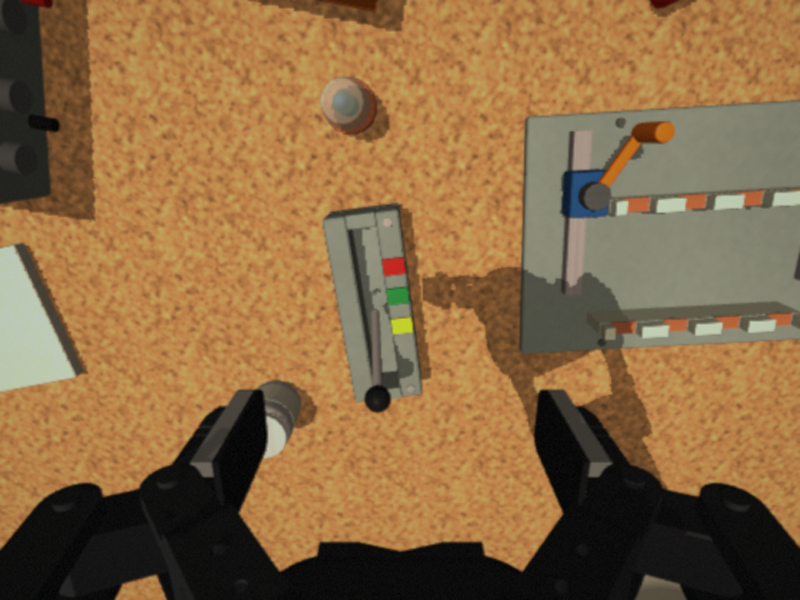

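w2: plate corners (230,190), (547,173), (540,381), (266,394), knob top (289,214), handle top (510,253), pointer (530,255) and mark (530,293). w3: selector top corners (326,218), (398,206), (421,392), (358,400), green tag (398,296), which is the middle of the three, and ball (377,398). Next I'll fit the poses.

```bash
cat > fit.py <<'E'
from h import *
from scipy.optimize import least_squares
w2=np.load("w2.npy",allow_pickle=True).item(); w3=np.load("w3.npy",allow_pickle=True).item()
def T(p,X): 
    c,s=np.cos(p[2]),np.sin(p[2]); return np.array([p[0]+c*X[0]-s*X[1],p[1]+s*X[0]+c*X[1],X[2]])
def fit(c,obs,p0):
    f=lambda p: np.concatenate([pj(c,T(p,X))-np.array(uv)*.7 for X,uv in obs])
    r=least_squares(f,p0); return r.x,f(r.x).round(1)
rig,e=fit(w2,[((.15,.165,.012),(230,190)),((.15,-.165,.012),(547,173)),((-.09,-.165,.012),(540,381)),((-.09,.165,.012),(266,394))],[.49,.04,0])
sel,e2=fit(w3,[((.095,.035,.05),(326,218)),((.095,-.035,.05),(398,206)),((-.095,-.035,.05),(421,392)),((-.095,.035,.05),(358,400))],[.45,.34,0])
def inv(p,X): 
    c,s=np.cos(p[2]),np.sin(p[2]); d=X[:2]-p[:2]; return np.array([c*d[0]+s*d[1],-s*d[0]+c*d[1],X[2]])
E
python3 - <<'E'
from fit import *
print(rig,e);print(sel,e2)
for n,u,v,z in [("ptr",530,255,.017),("mark",531,293,.016),("mark foot",540,293,.016),("handle",510,253,.095),("knob",289,214,.101),("movbar",295,274,.06)]:
    print(n,inv(rig,bp(w2,u*.7,v*.7,z)).round(4))
print("ball",inv(sel,bp(w3,377*.7,398*.7,.134)).round(4)); print("tag",inv(sel,bp(w3,398*.7,296*.7,.054)).round(4))
print("bar pts", inv(rig,bp(w2,311*.7,382*.7,.06)),inv(rig,bp(w2,485*.7,375*.7,.06)))
save(w2,"w2c",(330,110,430,240)); 
w1=np.load("w1.npy",allow_pickle=True).item(); save(w1,"w1c",(200,20,300,120))
a=cv2.resize(cv2.imread("pics/w2c.png"),(390,507)); b=cv2.resize(cv2.imread("pics/w1c.png"),(400,507)); cv2.imwrite("pics/mk.png",np.hstack([a,b]))
E
```

```text
[0.49255798 0.03805971 0.05484595] [-1.8  0.2  2.8 -1.2  1.2  0.8 -2.4  1.6]
[0.45808142 0.35192729 0.12457628] [-2.2 -1.1  1.6  0.3  2.   0.7 -1.4  0.5]
ptr [ 0.0655 -0.1451  0.017 ]
mark [ 0.0226 -0.1478  0.016 ]
mark foot [ 0.022  -0.1576  0.016 ]
handle [ 0.0882 -0.1064  0.095 ]
knob [0.1345 0.0836 0.101 ]
movbar [0.0705 0.0954 0.06  ]
ball [-0.0458  0.0023  0.134 ]
tag [ 0.0131 -0.0224  0.054 ]
bar pts [-0.04852213  0.09373675  0.06      ] [-0.05077234 -0.09024202  0.06      ]
```

View pics/mk.png

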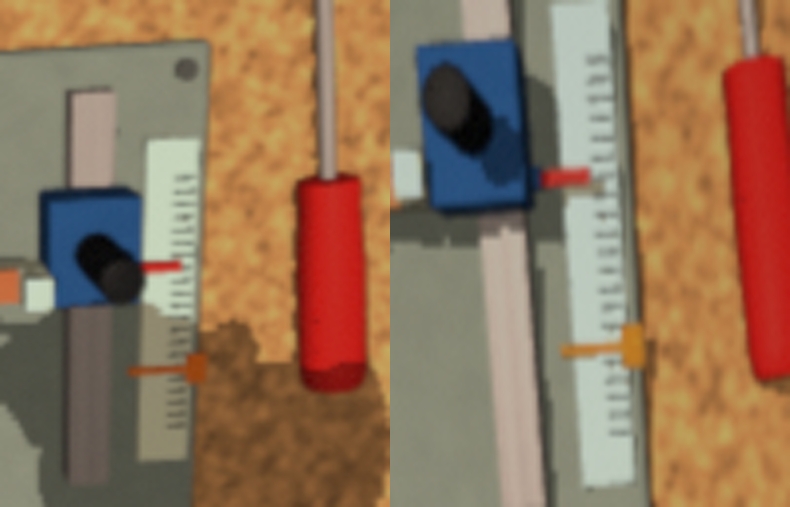

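The crops show the pointer tip at native w1 (250,55.1) and the mark at (253.7,88.8), so the mark is about 43 mm nearer the robot. The knob fits its expected geometry, with the pivot at rig x≈0.085. I'll cage the knob with loosely open fingers and swing it free.

```bash
cat >> fit.py <<'E'
def knob(px,a): return np.array([px+.06*np.cos(a-.6),.118+.06*np.sin(a-.6)])
def swing(px,a0,a1,z=.068,over=.006):
    d=np.sign(a1-a0); yw=down(rig[2])
    for a in np.arange(a0,a1+d*1e-6,d*.1):
        k=knob(px,a); manip.servo_line(T(rig,[k[0],k[1],z]),velocity=.06)
    k=knob(px,a1)
    for i in range(12):   # press home until the stop answers
        th=a1-.6; k=k+d*.0015*np.array([-np.sin(th),np.cos(th)])
        manip.servo_line(T(rig,[k[0],k[1],z]),velocity=.03); f=monitor.get_state()["force"]
        if np.hypot(*f[:2])>10: break
    st(); print("press steps",i)
E
python3 - <<'E'
from fit import *
w1=np.load("w1.npy",allow_pickle=True).item()
for c,u,v,um,vm in[(w1,250,55.1,253.7,88.8),(w2,376.2,178.5,377.4,204.9)]: print(inv(rig,bp(c,u,v,.017)).round(4),inv(rig,bp(c,um,vm,.016)).round(4))
px=.085; k=knob(px,0)
fingers.move_gripper(.036)
manip.movep(T(rig,[k[0],k[1],.16]),down(rig[2])); manip.hold(.2)
c=capture("wrist"); np.save("w4.npy",c,allow_pickle=True)
manip.servo_line(T(rig,[k[0],k[1],.068]),velocity=.1); st()
fingers.move_gripper(.024); st()
swing(px,0,1.2)
c=capture("scene"); save(c,"s1",(330,190,410,250)); c=capture("top"); save(c,"t1",(210,150,330,240))
a=cv2.resize(cv2.imread("pics/s1.png"),(400,300)); b=cv2.resize(cv2.imread("pics/t1.png"),(400,300)); w=cv2.resize(capture("wrist")["image"],(400,300)); cv2.imwrite("pics/k1.png",np.vstack([np.hstack([a,b]),np.hstack([w,cv2.resize(np.load("w4.npy",allow_pickle=True).item()["image"],(400,300))])]))
E
```

```text
[ 0.0699 -0.1486  0.017 ] [ 0.0237 -0.1501  0.016 ]
[ 0.065 -0.153  0.017] [ 0.0224 -0.1567  0.016 ]
t 7.3 [0.6228 0.1295 0.0691] F [-0.5 -1.  -0.5] w 0.0360 g 0.0
t 7.6 [0.6226 0.1295 0.0686] F [ 1.3  0.1 -0.5] w 0.0239 g 0.0
t 12.6 [0.6131 0.2031 0.068 ] F [ 4.8 -9.3 -1.2] w 0.0242 g 4.6
press steps 6
```

View pics/k1.png

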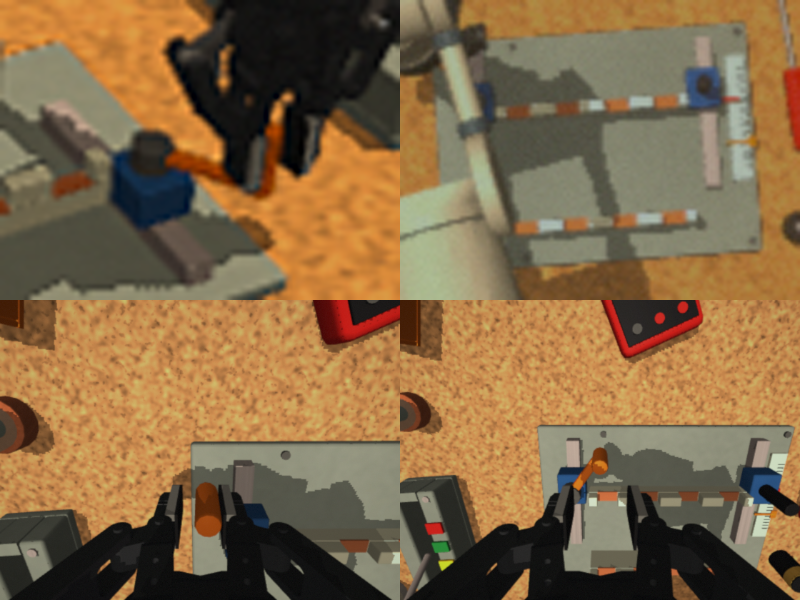

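The bottom-left panel shows the knob swung out and free, stopped by the end stop at 10 N. Next is the handle, gripped along rig x with the camera on the scale side.

```bash
python3 - <<'E'
from fit import *
p=monitor.get_state()["ee_pos"]; print(inv(rig,p))
manip.servo_line([p[0],p[1]-.004,.16],velocity=.15)
fingers.move_gripper(.06)
q=down(rig[2]-np.pi/2)
manip.movep(T(rig,[.085,-.106,.17]),q)
manip.servo_line(T(rig,[.085,-.106,.062]),velocity=.12); st()
fingers.move_gripper(.0,40); s=st(); print(inv(rig,s["ee_pos"]))
manip.hold(.2); c=capture("wrist"); save(c,"w5"); np.save("w5.npy",c,allow_pickle=True); print(-c["R"].T@c["t"])
E
```

```text
[0.12942095 0.1581443  0.0680058 ]Traceback (most recent call last):
  File "<stdin>", line 6, in <module>
workcell.PlanningError: the arm cannot take that pose within its joint ranges
```

```bash
python3 - <<'E'
from fit import *
st()
for d in range(-120,121,15):
    r=inverse_kinematics(T(rig,[.085,-.106,.17]),down(rig[2]+np.radians(d))); r2=inverse_kinematics(T(rig,[.04,-.106,.062]),down(rig[2]+np.radians(d)))
    print(d,None if r is None else r.round(2),r2 is not None)
E
```

```text
t 14.0 [0.613  0.1991 0.1597] F [ 0.8  0.6 -0.4] w 0.0601 g 0.0
-120 None False
-105 None False
-90 None False
-75 None True
-60 [-0.17  0.05  1.38 -0.    1.71  2.4 ] True
-45 [-0.17  0.05  1.38 -0.    1.71  2.14] True
-30 [-0.17  0.05  1.38 -0.    1.71  1.87] True
-15 [-0.17  0.05  1.38 -0.    1.71  1.61] True
0 [-0.17  0.05  1.38 -0.    1.71  1.35] True
15 [-0.17  0.05  1.38 -0.    1.71  1.09] True
30 [-0.17  0.05  1.38 -0.    1.71  0.83] True
45 [-0.17  0.05  1.38 -0.    1.71  0.56] True
60 [-0.17  0.05  1.38 -0.    1.71  0.3 ] True
75 [-0.17  0.05  1.38 -0.    1.71  0.04] True
90 [-0.17  0.05  1.38 -0.    1.71 -0.22] True
105 [-0.17  0.05  1.38 -0.    1.71 -0.48] True
120 [-0.17  0.05  1.38 -0.    1.71 -0.74] True
```

```bash
python3 - <<'E'
from fit import *
q=down(rig[2]-np.radians(60))
manip.movep(T(rig,[.085,-.106,.17]),q)
manip.servo_line(T(rig,[.085,-.106,.062]),velocity=.12); st()
fingers.move_gripper(.0,40); s=st(); print(inv(rig,s["ee_pos"]))
manip.hold(.2); c=capture("wrist"); save(c,"w5"); np.save("w5.npy",c,allow_pickle=True); print(-c["R"].T@c["t"])
E
```

```text
t 16.1 [ 0.5839 -0.0632  0.0631] F [-0.3  0.5  0.2] w 0.0602 g 0.0
t 16.5 [ 0.583  -0.0656  0.0631] F [-4.2 -6.9  2.8] w 0.0148 g 39.0
[ 0.08457773 -0.10843512  0.06313848]
[ 0.62868149 -0.13396309  0.20679869]
```

View pics/w5.png

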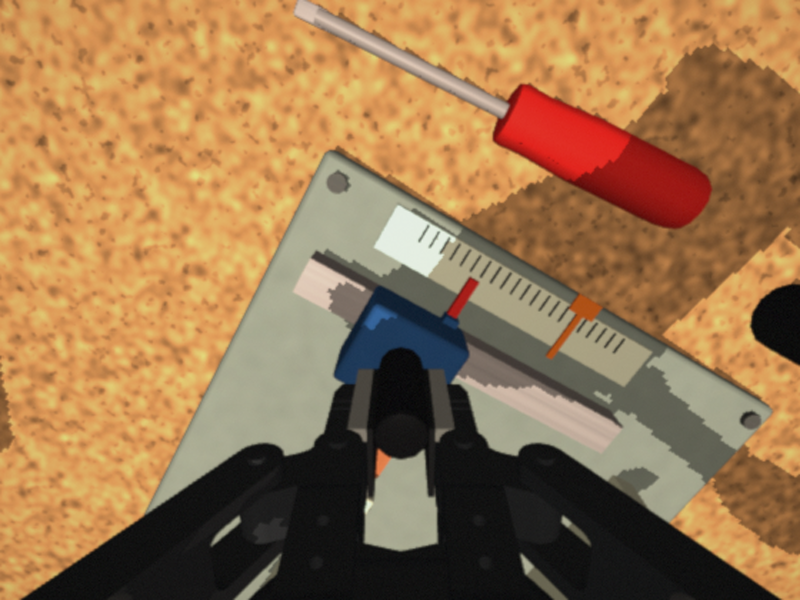

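w5: pointer tip (472,282), base (453,316); mark line from (550,357) to (576,320). I'll move by the measured gap and look again.

```bash
python3 - <<'E'
from fit import *
c=np.load("w5.npy",allow_pickle=True).item()
g=lambda u,v,z:inv(rig,bp(c,u*.7,v*.7,z))
P,M=[g(472,282,.017),g(453,316,.017)],[g(576,320,.016),g(550,357,.016),g(585,306,.016)]
print(*P,*M, "corners",g(332,151,.012),g(770,405,.012))
dx=np.mean([m[0] for m in M[:2]])-P[0][0]; print(dx)
s=monitor.get_state()
e=T(rig,[dx,0,0])-T(rig,[0,0,0]); manip.servo_line(s["ee_pos"]+e,velocity=.04); manip.hold(.3); st()
c=capture("wrist"); sc=save(c,"w6",(250,130,450,280)); print(sc); np.save("w6.npy",c,allow_pickle=True)
E
```

```text
[ 0.07189493 -0.14523782  0.017     ] [ 0.070755   -0.12829244  0.017     ] [ 0.02312769 -0.15300825  0.016     ] [ 0.02257695 -0.13293632  0.016     ] [ 0.02364123 -0.16014782  0.016     ] corners [ 0.14753697 -0.16234305  0.012     ] [-0.08450758 -0.16326818  0.012     ]
-0.04904260974107158
t 18.5 [ 0.5342 -0.0683  0.0632] F [ 3.9 -0.7 -4.4] w 0.0149 g 39.1
4.0
```

View pics/w6.png

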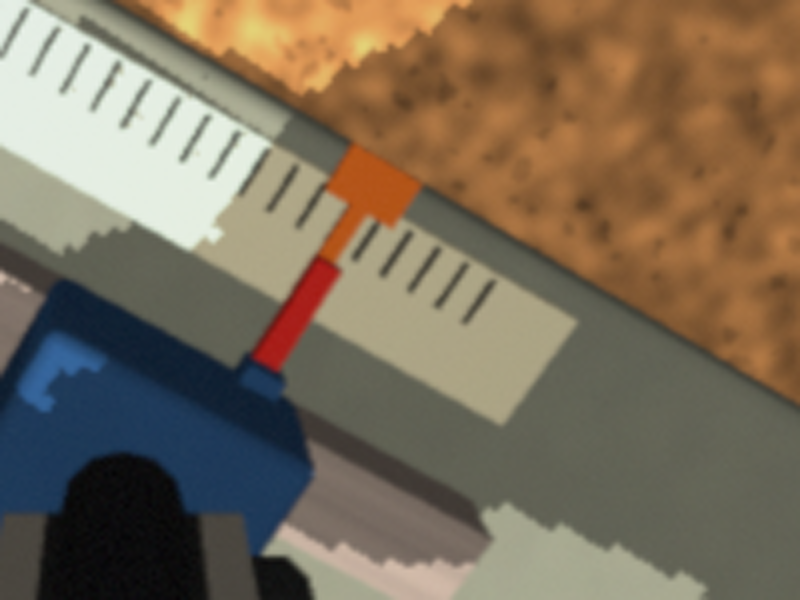

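The pointer runs into the mark line, with tip (326,268) and mark about (345,233). I'll check for a sub-mm offset by colour.

```bash
cat >> fit.py <<'E'
def gap(c):
    im=c["image"].astype(int); b,g,r=im[...,0],im[...,1],im[...,2]
    red=(r>120)&(g<60)&(b<60); org=(r>140)&(g>60)&(g<130)&(b<60)
    def pts(m,z,lo,hi):
        v,u=np.nonzero(m[130:290,250:450]); X=np.array([inv(rig,bp(c,x+250,y+130,z)) for x,y in zip(u,v)])
        return X[(X[:,1]>lo)&(X[:,1]<hi)]
    R=pts(red,.017,-.15,-.125); O=pts(org,.016,-.158,-.13)
    return R,O
E
python3 - <<'E'
from fit import *
c=np.load("w6.npy",allow_pickle=True).item(); R,O=gap(c)
for n,X in(("red",R),("org",O)):
    for y in np.arange(-.165,-.12,.003):
        s=X[(X[:,1]>=y)&(X[:,1]<y+.003)]
        if len(s): print(n,round(y,3),len(s),(s[:,0].mean()*1e3).round(2),np.ptp(s[:,0]*1e3).round(1))
E
```

```text
red -0.147 29 23.31 3.8
red -0.144 31 23.28 3.8
red -0.141 32 23.29 3.8
red -0.138 32 22.99 4.2
red -0.135 33 23.0 4.2
red -0.132 34 23.12 4.2
red -0.129 9 22.59 3.7
org -0.159 65 23.9 11.6
org -0.156 26 23.61 5.8
org -0.153 22 23.8 2.6
org -0.15 23 23.82 2.7
org -0.147 2 22.34 2.9
org -0.144 2 20.9 0.0
org -0.141 1 20.92 0.0
org -0.138 1 20.76 0.0
org -0.135 1 20.44 0.0
```

```bash
python3 - <<'E'
from fit import *
s=monitor.get_state(); e=T(rig,[.0004,0,0])-T(rig,[0,0,0])
manip.servo_line(s["ee_pos"]+e,velocity=.02); manip.hold(.2)
fingers.move_gripper(.05); s=st()
manip.servo_line(s["ee_pos"]+[0,0,.1],velocity=.2); manip.hold(.2)
R,O=gap(capture("wrist")); print("after release",len(R),len(O),R[R[:,1]<-.14][:,0].mean() if len(R) else 0,O[O[:,1]>-.154][:,0].mean() if len(O) else 0)
px=.0358; k=knob(px,1.2); fingers.move_gripper(.036)
manip.movep(T(rig,[k[0],k[1],.16]),down(rig[2])); 
manip.servo_line(T(rig,[k[0],k[1],.068]),velocity=.12); st()
fingers.move_gripper(.024); st()
swing(px,1.2,0)
s=monitor.get_state(); print(inv(rig,s["ee_pos"]),knob(px,0))
manip.servo_line(T(rig,[*knob(px,0),.068]),velocity=.05)
fingers.move_gripper(.036); s=st(); manip.servo_line(s["ee_pos"]+[0,0,.1],velocity=.2)
manip.movep(T(rig,[.035,-.106,.162]),down(rig[2]-np.radians(60))); manip.hold(.3)
c=capture("wrist"); np.save("w7.npy",c,allow_pickle=True); sc=save(c,"w7"); st()
E
```

```text
t 19.4 [ 0.5347 -0.0682  0.0633] F [-0.3  0.3 -0.2] w 0.0500 g 0.0
after release 85 144 0.024704885149907388 -0.07671084554930342
t 22.6 [0.57   0.1944 0.0691] F [-0.9  0.2  0.7] w 0.0359 g 0.0
t 22.8 [0.5698 0.1945 0.0688] F [ 0.1 -0.3 -0.3] w 0.0238 g 0.0
t 27.1 [0.5702 0.124  0.0681] F [ 2.4  9.8 -1.3] w 0.0244 g 4.9
press steps 3
[0.08222879 0.08159525 0.06810544] [0.08532014 0.08412145]
t 27.6 [0.5731 0.1264 0.068 ] F [0.5 0.2 0.5] w 0.0360 g 0.0
t 29.4 [ 0.5336 -0.065   0.162 ] F [-0.8  0.3  0.5] w 0.0357 g 0.0
```

View pics/w7.png

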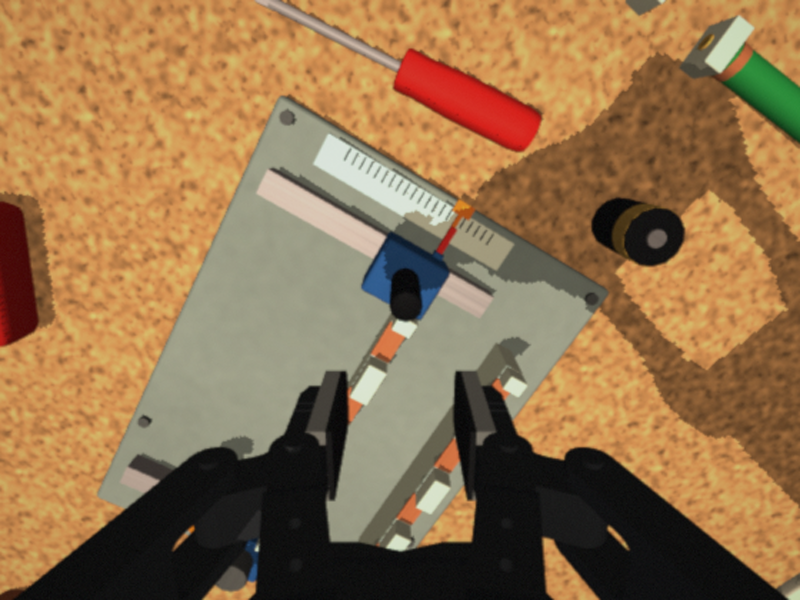

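w7: the pointer at (447,240) meets the mark at (463,210). I'll check numerically that it survived clamping, and refine the rig pose and resistors from a centred high view.

```bash
python3 - <<'E'
from fit import *
c=np.load("w7.npy",allow_pickle=True).item(); R,O=gap(c)
for n,X in(("red",R),("org",O)):
    for y in np.arange(-.165,-.12,.004):
        s=X[(X[:,1]>=y)&(X[:,1]<y+.004)&(abs(X[:,0]-.024)<.01)]
        if len(s): print(n,round(y,3),len(s),(s[:,0].mean()*1e3).round(2))
manip.movep([0.56,0.0,0.42],down(0)); manip.hold(.3)
c=capture("wrist"); np.save("w8.npy",c,allow_pickle=True); save(c,"w8")
# green resistors
t=capture("top")
for nm,c in(("wrist",c),("top",t)):
    hsv=cv2.cvtColor(c["image"],cv2.COLOR_BGR2HSV); m=cv2.inRange(hsv,(50,120,40),(75,255,255))
    n,l,s,ce=cv2.connectedComponentsWithStats(m)
    for i in range(1,n):
        if s[i,4]>60:
            v,u=np.nonzero(l==i); X=np.array([bp(c,a,b,.018)[:2] for a,b in zip(u,v)]); m0=X.mean(0); w,V=np.linalg.eigh(np.cov(X.T)); d=V[:,1]*np.sign(V[0,1]); pr=(X-m0)@d
            print(nm,s[i,4],(m0+d*(pr.max()+pr.min())/2).round(4),np.degrees(np.arctan2(d[1],d[0])).round(1),"L",np.ptp(pr).round(3))
E
```

```text
red -0.149 11 23.4
red -0.145 17 23.39
red -0.141 18 23.51
red -0.137 21 23.26
red -0.133 16 23.13
org -0.161 15 23.87
org -0.157 24 23.81
org -0.153 12 24.05
org -0.149 7 23.67
org -0.145 1 21.44
org -0.141 1 21.54
wrist 721 [ 0.572  -0.2781] -4.3 L 0.096
wrist 114 [0.4629 0.3556] -80.1 L 0.023
wrist 561 [ 0.4072 -0.3786] 9.1 L 0.099
wrist 521 [ 0.3955 -0.2679] 1.9 L 0.097
top 148 [0.8737 0.14  ] -53.8 L 0.059
top 92 [ 0.5688 -0.2806] -3.7 L 0.091
top 92 [ 0.4048 -0.3815] 8.5 L 0.091
top 101 [ 0.3923 -0.2708] 1.8 L 0.09
```

View pics/w8.png

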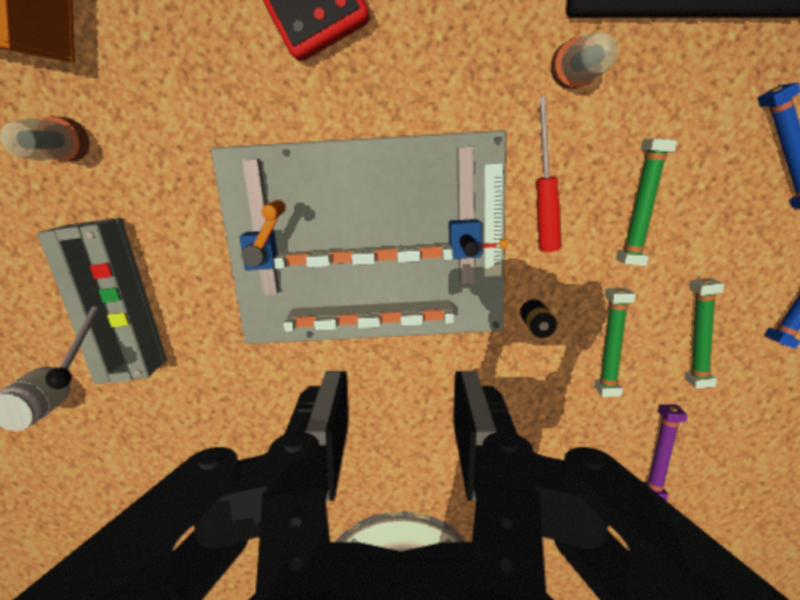

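After clamping, the pointer sits within ~0.5 mm of the mark (23.4 vs 23.8 mm), and w8 shows the lever swung inward at (270,212). Slot clearance is ±2.5 mm, so I'll measure the teeth from wrist views at yaw 0 and 180, which cancels the camera bias.

```bash
python3 - <<'E'
from fit import *
ims=[]
for n,x,yw in(("a",.50,0),("b",.463,np.pi)):
    manip.movep([x,.038,.25],down(yw)); manip.hold(.3); c=capture("wrist"); np.save(f"bar_{n}.npy",c,allow_pickle=True)
    hsv=cv2.cvtColor(c["image"],cv2.COLOR_BGR2HSV); m=cv2.inRange(hsv,(0,90,90),(18,255,255))
    ims+=[c["image"]]
    for xr in(-.05,.024):
        for y in(-.05,0,.05,-.025,.025,-.075,.075): 
            pass
cv2.imwrite("pics/bars.png",np.vstack([cv2.resize(i,(600,450))[:300] for i in ims])); st()
E
```

```text
t 35.0 [0.463 0.038 0.25 ] F [-0.2  0.5 -0.2] w 0.0363 g 0.0
```

View pics/bars.png

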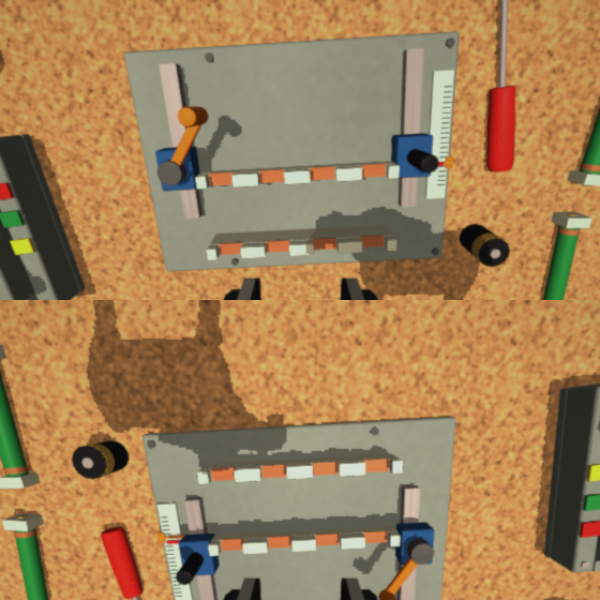

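```bash
cat > bars.py <<'E'
from fit import *
def slots(c,xm=.0238,verbose=False):
    hsv=cv2.cvtColor(c["image"],cv2.COLOR_BGR2HSV); src=[];dst=[]
    v,u=np.mgrid[0:420,0:560]; d=np.stack([(u-c["mtx"][0,2])/c["mtx"][0,0],(v-c["mtx"][1,2])/c["mtx"][1,1],np.ones(u.shape)],-1)@c["R"]
    o=-c["R"].T@c["t"]; W=o+d*((.046-o[2])/d[...,2])[...,None]
    sat=hsv[...,1].astype(int)
    for X in(-.05,xm):
        for Y in(-.075,-.025,.025,.075):
            w=T(rig,[X,Y,0]); cs,sn=np.cos(rig[2]),np.sin(rig[2]); D=W[...,:2]-w[:2]
            rx=D[...,0]*cs+D[...,1]*sn; ry=-D[...,0]*sn+D[...,1]*cs
            m=(abs(rx)<.014)&(abs(ry)<.022)&(sat>100)&(hsv[...,0]<20)
            if m.sum()<15: continue
            # tooth-wall edges: project along rows -> mean of 5/95 percentile extents
            e=np.percentile(ry[m],[3,97]); src.append((X,Y)); dst.append((rx[m].mean(),e.mean(),e[1]-e[0],m.sum()))
    return np.array(src),np.array(dst)
E
python3 - <<'E'
from bars import *
for n in "ab":
    c=np.load(f"bar_{n}.npy",allow_pickle=True).item(); s,d=slots(c); print("cam",inv(rig,-c["R"].T@c["t"]).round(3))
    for a,b in zip(s,d): print(n,a*1e3,(b[:3]*1e3).round(1),int(b[3]))
E
```

```text
cam [ 0.091 -0.005  0.395]
a [-50. -75.] [ 0.3  0.9 22.6] 233
a [-50. -25.] [ 0.3  1.6 23.8] 241
a [-50.  25.] [ 0.4  2.6 23.2] 237
a [-50.  75.] [ 0.6  3.1 22.3] 224
a [ 23.8 -75. ] [ 2.   1.  22.1] 272
a [ 23.8 -25. ] [ 1.9  1.6 23.3] 286
a [23.8 25. ] [ 1.8  2.7 22.9] 281
a [23.8 75. ] [ 2.1  3.6 21.4] 262
cam [-0.111  0.006  0.393]
b [-50. -75.] [ 0.3  0.6 21.4] 261
b [-50. -25.] [ 0.2  1.4 22.7] 283
b [-50.  25.] [ 0.2  2.2 23.2] 300
b [-50.  75.] [ 0.1  3.1 22. ] 281
b [ 23.8 -75. ] [ 1.7  1.1 22.4] 229
b [ 23.8 -25. ] [ 1.8  1.5 23.5] 247
b [23.8 25. ] [ 1.9  2.3 23.6] 249
b [23.8 75. ] [ 1.9  3.3 23.1] 249
```

Both views agree: the rig needs a +2.0 mm shift in y, yaw is good, and the movable bar is at x≈25.6 mm. Now the first resistor, re-measured from a hover, with force-checked lowering.

```bash
cat > pick.py <<'E'
from fit import *
cs,sn=np.cos(rig[2]),np.sin(rig[2])
rg=np.array([rig[0]+.0003*cs-.002*sn,rig[1]+.0003*sn+.002*cs,rig[2]]); XM=-.0122
def blob(c,near,z=.018):
    m=cv2.inRange(cv2.cvtColor(c["image"],cv2.COLOR_BGR2HSV),(50,120,40),(75,255,255))
    n,l,s,_=cv2.connectedComponentsWithStats(m); best=None
    for i in range(1,n):
        if s[i,4]<60: continue
        v,u=np.nonzero(l==i); X=np.array([bp(c,a,b,z)[:2] for a,b in zip(u,v)]); m0=X.mean(0); w,V=np.linalg.eigh(np.cov(X.T)); d=V[:,1]*np.sign(V[0,1]); pr=(X-m0)@d
        ctr=m0+d*(pr.max()+pr.min())/2; r=(np.hypot(*(ctr-near)),ctr,np.arctan2(d[1],d[0]),np.ptp(pr))
        if best is None or r[0]<best[0]: best=r
    return best
def pick(near):
    fingers.move_gripper(.056,60)
    p=np.array(near[:2]); yw=near[2]
    for k in range(2):
        manip.movep([*p,.2],down(yw)); manip.hold(.2)
        d,p2,y2,L=blob(capture("wrist"),p); print("blob d %.4f"%d,p2.round(4),"yaw %.2f L %.3f"%(y2,L))
        if d>.08 or not .085<L<.125: raise SystemExit("look")
        p,yw=p2,y2
        if d<.012 and abs(y2-near[2])<.1 : break
        near=(0,0,y2)
    manip.movep([*p,.12],down(yw))
    manip.servo_line([*p,.004],velocity=.12); st()
    fingers.move_gripper(.0,60); s=st(); manip.servo_line([*p,.2],velocity=.2); s=st()
    if not .015<s["grip_width"]<.025: raise SystemExit("grip?")
def place(Y,dy=0.,zp=.047):
    t=lambda z,d=0: T(rg,[XM,Y+dy+d,z]); q=down(rg[2])
    manip.movep(t(.16),q); manip.hold(.3); s=st()
    if not .015<s["grip_width"]<.025: raise SystemExit("lost?")
    f0=s["force"][2]; manip.servo_line(t(.072),velocity=.1)
    for d in (0,.0012,-.0012,.0024,-.0024):
        if d: manip.servo_line(t(.064,d),velocity=.05)
        z=.064; 
        while z>zp-.003:
            z-=.002; manip.servo_line(t(z,d),velocity=.03); f=monitor.get_state()["force"][2]-f0
            if f>6: break
        print("d",d,"stopped z",round(z,4),"f %.1f"%f)
        if z<zp+.004: break
    else: raise SystemExit("no seat")
    st(); fingers.move_gripper(.034); s=st(); manip.servo_line(s["ee_pos"]+[0,0,.12],velocity=.2)
E
python3 - <<'E'
from pick import *
pick((.3945,-.269,.03)); place(-.075)
E
```

```text
blob d 0.0012 [ 0.395  -0.2702] yaw 0.03 L 0.098
t 39.2 [ 0.3955 -0.2706  0.0051] F [ 0.8 -0.3  0.1] w 0.0563 g 0.0
t 39.6 [ 0.3954 -0.2705  0.0049] F [-1.2  0.3  5.4] w 0.0175 g 59.1
t 40.7 [ 0.3945 -0.2698  0.1982] F [-0.5  0.3 -1.5] w 0.0176 g 58.9
t 42.0 [ 0.4847 -0.0364  0.1602] F [ 0.9 -0.6 -0.5] w 0.0180 g 58.9
d 0 stopped z 0.046 f 9.0
t 45.6 [ 0.4848 -0.0355  0.0477] F [-4.9  0.6  8.5] w 0.0180 g 59.9
t 45.9 [ 0.4846 -0.0355  0.0457] F [0.3 0.4 0.4] w 0.0339 g 0.0
```

The first one seated at the expected height. Next, the other two.

```bash
python3 - <<'E'
from pick import *
pick((.406,-.380,.155)); place(-.025)
pick((.5705,-.2795,-.07)); place(.025)
manip.movep([0.52,0.0,0.40],down(0)); manip.hold(.3); c=capture("wrist"); save(c,"w9"); np.save("w9.npy",c,allow_pickle=True)
E
```

```text
blob d 0.0019 [ 0.4073 -0.3813] yaw 0.15 L 0.098
t 50.1 [ 0.4079 -0.3819  0.0052] F [ 0.5 -0.5 -0.1] w 0.0562 g 0.0
t 50.5 [ 0.4077 -0.3817  0.005 ] F [-0.3  0.6  3.4] w 0.0174 g 59.1
t 51.6 [ 0.4069 -0.3809  0.1981] F [ 0.3 -0.1 -1.4] w 0.0174 g 58.9
t 53.4 [0.4821 0.0139 0.16  ] F [ 0.4  0.1 -1.1] w 0.0178 g 58.9
d 0 stopped z 0.046 f 9.4
t 57.0 [0.482  0.0144 0.0478] F [-4.8 -0.4  8.2] w 0.0179 g 60.0
t 57.3 [0.4819 0.0145 0.0458] F [-0.2  0.5 -0.7] w 0.0341 g 0.0
blob d 0.0297 [ 0.5535 -0.2551] yaw -0.07 L 0.097
blob d 0.0006 [ 0.5541 -0.255 ] yaw -0.07 L 0.098
t 61.8 [ 0.5548 -0.2553  0.0053] F [0.3 0.9 0.6] w 0.0561 g 0.0
t 62.2 [ 0.5546 -0.2553  0.005 ] F [-0.   0.2  4. ] w 0.0174 g 59.1
t 63.4 [ 0.5535 -0.2547  0.1979] F [-0.1 -0.1 -0.6] w 0.0177 g 58.9
t 64.9 [0.4795 0.0637 0.16  ] F [-0.   0.7 -1.2] w 0.0174 g 58.9
d 0 stopped z 0.046 f 10.7
t 68.4 [0.4793 0.0644 0.0478] F [-5.3 -0.   9.4] w 0.0177 g 60.0
t 68.8 [0.4791 0.0644 0.0458] F [-0.4  0.1  0.3] w 0.0340 g 0.0
```

```bash
ls pics
```

```text
bars.png
k1.png
mk.png
s1.png
scene0.png
t1.png
top0.png
w1.png
w1c.png
w2.png
w2c.png
w3.png
w5.png
w6.png
w7.png
w8.png
w9.png
```

```bash
python3 - <<'E'
from h import *
c=np.load("w9.npy",allow_pickle=True).item()["image"]; t=capture("top")["image"]; s=capture("scene")["image"]
o=np.zeros((600,800,3),np.uint8); o[:300,:400]=cv2.resize(c,(400,300)); o[:300,400:]=cv2.resize(t,(400,300))
o[300:,:400]=cv2.resize(s[185:290,230:390][:, :],(400,300)); o[300:,400:]=cv2.resize(c[60:240,130:370],(400,300))
cv2.imwrite("pics/v13.png",o)
E
```

```text
(no output)
```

View pics/v13.png

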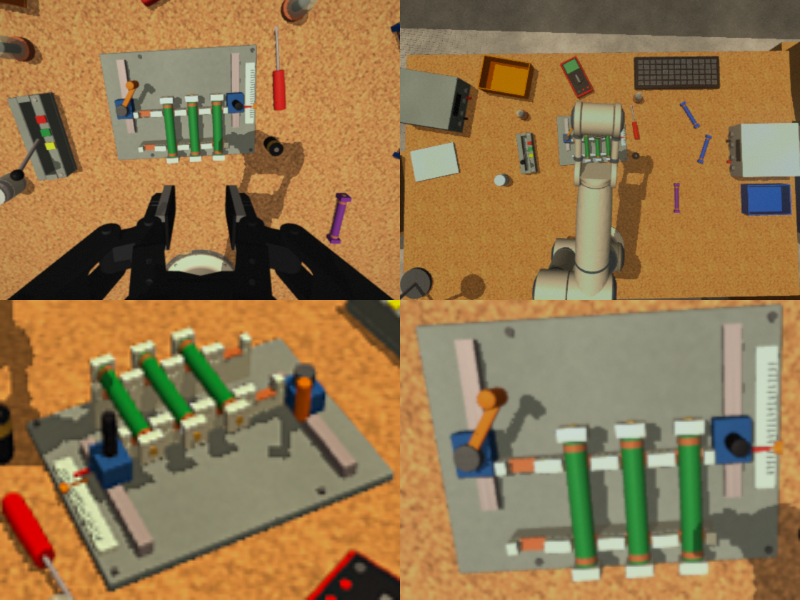

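All three resistors lie seated, the pointer is at the mark, the lever is home, and no other green resistors are on the bench. Last is the feed lever, pushed from the robot side to the +0.16 notch.

```bash
python3 - <<'E'
from fit import *
fingers.move_gripper(0.0,30)
q=down(sel[2]); b=lambda x,z=.125: T(sel,[x-.022-.002,.001,z])
manip.movep(b(-.07,.22),q); manip.servo_line(b(-.07),velocity=.12); st()
for x in(-.044,-.03,-.015,0,.008,.015): manip.servo_line(b(x),velocity=.05); st()
manip.servo_line(b(-.07),velocity=.1); manip.servo_line(b(-.07,.24),velocity=.2); st()
manip.movep([0.53,0.33,0.33],down(0)); manip.hold(.4)
c=capture("wrist"); save(c,"w10",(200,120,340,225)); np.save("w10.npy",c,allow_pickle=True)
a=cv2.resize(cv2.imread("pics/w10.png"),(400,300)); s=capture("scene")["image"]; t=capture("top")["image"]
o=np.zeros((600,800,3),np.uint8); o[:300,:400]=a; o[:300,400:]=cv2.resize(t,(400,300)); o[300:,:400]=cv2.resize(s[130:290,230:450],(400,300)); o[300:,400:]=cv2.resize(c["image"],(400,300))
cv2.imwrite("pics/v14.png",o)
E
```

```text
t 73.8 [0.3651 0.3415 0.1261] F [ 0.1 -0.5  0.1] w -0.0002 g 0.0
t 74.5 [0.3906 0.3445 0.1249] F [-1.3  0.2 -0.9] w -0.0001 g 0.4
t 74.9 [0.4046 0.3461 0.1247] F [ 0.1 -1.7  0.1] w -0.0002 g 0.0
t 75.4 [0.4194 0.3481 0.1249] F [-1.   0.4  0.8] w 0.0001 g 0.6
t 75.8 [0.4344 0.3498 0.1247] F [0.2 0.2 0.1] w 0.0001 g 0.0
t 76.1 [0.4423 0.3509 0.1249] F [0.2 1.2 0. ] w -0.0000 g 0.0
t 76.4 [0.4492 0.3519 0.125 ] F [-0.8 -0.9  0.8] w -0.0003 g 0.2
t 78.2 [0.3647 0.3411 0.2386] F [ 0.1 -0.1 -0.4] w 0.0000 g 0.0
```

View pics/v14.png

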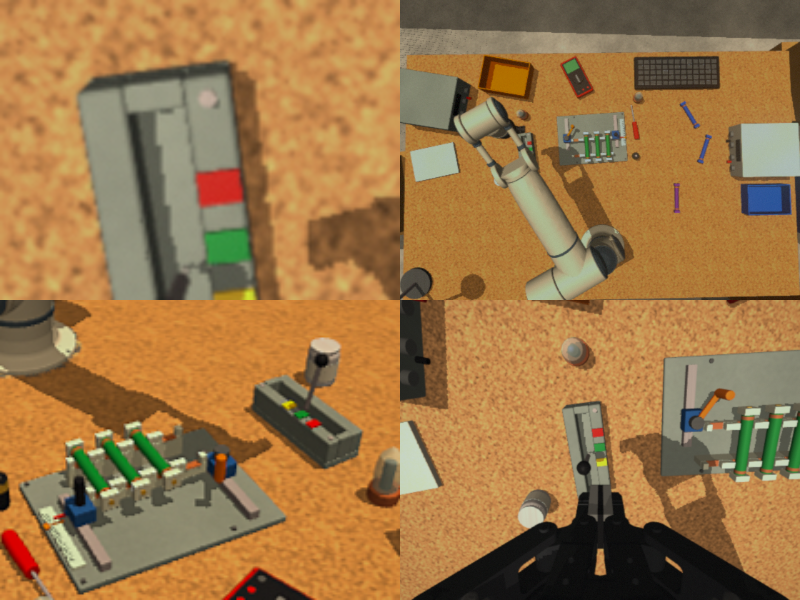

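w10: the ball is at panel (583,468), native (256,235). I'll convert that to selector x.

```bash
python3 - <<'E'
from fit import *
c=np.load("w10.npy",allow_pickle=True).item()
g=c["image"].max(2)[215:255,240:275]; v,u=np.nonzero(g<45); print(u.mean()+240,v.mean()+215,len(u))
print("expect", [(a,pj(c,T(sel,[.095*np.sin(a)-.002,.002,.05+.095*np.cos(a)])).round(1)) for a in(-.16,0,.16,.48)])
E
```

```text
256.96644295302013 234.20805369127515 298
expect [(-0.16, array([261.3, 259.7])), (0, array([259.3, 247.9])), (0.16, array([257.3, 234.8])), (0.48, array([254. , 207.1]))]
```

The ball is at the 0.16 (green) notch to within a pixel.

```bash
python3 -c "
from workcell import job_done; print(job_done())"
```

```text
the job is handed in; nothing more can be done
None
```

The job is done and handed in: carriage clamped about 0.5 mm from the mark, all three green resistors on the bench seated across both bars, the feed lever in the green notch, and the glass tubes, battery cell and can left untouched.

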